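# Lever a plaque off the routing jig and stack it on the sloping rack

### The arm

A 6-joint arm with a two-finger parallel gripper is mounted at the origin on the work surface. World frame = base frame: x ahead of the robot, y to its left, z up, the work surface at z = 0. Lengths are in m, angles in rad, forces in N, time in s.
With the tool pointing down it reaches from about 0.425 to 0.95 m from the base axis. Payload 3.5 kg.
Tool frame: the origin (TCP) lies on the centre line of the jaws, within the pads' length; the fingertips stand 19 mm ahead of it and the grasp point (between the pads) is the TCP; z points along the fingers, y is the line along which they close (so a half turn about z gives the same grasp; the last joint's range is limited). The gripper opens to 85 mm and grips with 20 to 120 N. Pads are 22 mm wide; open, the fingers measure 114 mm over their backs; the gripper's body (76 mm by 85 mm) begins 54 mm behind the grasp point. The pads swing forward as they close: fully open they stand 13 mm farther back than shut.
Start: joints at [1.015, 0.286, 1.577, -0, 1.279, -0.15], TCP at [0.266, 0.62, 0.226] pointing down, gripper open.
Joint ranges: [-2.77, 2.77], [-0.9, 2.22], [0.21, 2.48], [-1.53, 4.67], [0.24, 2.81], [-2.84, 2.84]. Speed limits (rad/s): [2.79, 2.79, 3.14, 3.14, 3.14, 3.14].

### API

Orientations are given as a unit quaternion [x, y, z, w].
In Python, from plant import status, cams, ctrl gives the robot as it stands.
- The arm moves only by the shell command python3 -m inch 'ROWS' [FORCE]. ROWS is JSON, a list of rows, each a list of 3 entries, a list of its own where there are three numbers: the opening, from -1 (shut) to 1 (fully open), then the shift along the tool's x, y, z in cm, then the turn about the tool's z in rad. In form: [[jaw, [dx, dy, dz], twist], ...]. A call has 1 to 20 rows; each row is the pose to reach, as a shift and turn from the pose commanded when the call began, along the tool's axes at that moment; what a row does not reach only later rows make up. A row lasts 1/10 s, in which the tool goes at most 50 mm and 8.59 degrees, less where a joint would pass 70% of its speed; a pose out of reach is approached as far as the arm can. A call with a gripper value outside its range is refused whole. The fingers move at their own pace and stop on an object; FORCE is the grip in N (left out, the last holds). Time passes only in rows, so rows that repeat a pose let the fingers close. It gives the time, the measured TCP pose, the force and the opening at its end, in the units of the state.
- status.get_state(): the state, without advancing time (a new reading comes with each control period).
- cams.read_camera(name): name is "scene" or "top"; returns the picture (384x512x3 uint8, blue, green, red); there is no depth.
- cams.calibration(name): a dict with "camera_matrix" (3x3 intrinsics, pixels), "k1" (the pictures are not rectified: a ray, as slopes to the right and down, at radius r is drawn at 1 + k1 r^2 times it, then the intrinsics apply), "cam_to_world" (4x4, takes a point from camera to world coordinates). Camera axes: x right, y down, z forward; pixel columns grow to the right and rows downward; lengths in m; the calibration is good to about 2 mm. A picture is of the moment at which its call begins. calibration takes no time and is no camera call.
- ctrl.sign_off(): hands the job in, once; it reports no verdict.
The state is a dict: "time": time; "qpos": joint angles; "dq": joint speeds; "joint_efforts": joint torques, N m; "eef_pos": TCP position; "tcp_rot": TCP orientation; "contact_force": force on the tool from outside, world axes, zero at the start; "wrist_torque": the same for the moment, N m; "opening": opening from 0.0 (shut) to 1.0 (fully open).
Only numpy, scipy, OpenCV 4.12 (cv2) and the standard library are available. Lean on these libraries where they do the work, as an engineer would, in place of code of your own. Each camera call takes 0.05 s, during which the arm holds its last target. There are 200 camera calls.

### The job

Slide the blade of the pry bar under the overhanging near edge of the plaque on the routing jig and lever down over the edge of the jig's base board until the plaque has popped up loose off its two tight locating pins; do not pull it off with the gripper. Lay the bar back flat on the bench, then lower the plaque, without dropping it, onto the plaque that already lies on the sloping rack: lying flat on it, edges in line, and its end pushed right up against the backstop. Leave everything else where it is.

Things in the scene. Friction and masses are not known exactly. Their poses are not given: they have to be found in the camera images.
- plaque: the finished wooden plaque still on the routing jig: a flat board 180 x 66 x 16 mm with square sides, 0.11 to 0.23 kg. Origin: centre of its underside; x along its 180 mm length, y across its 66 mm width, z up out of its face. Two bores in its underside are snapped over the jig's tight locating pins
- pins (a point): the middle of the pattern's top on the jig, where the seated plaque's origin is. Two spring-ball locating pins stand 45 mm either side of it along the plaque, 8 mm nearer the pry side, 8 mm high; they hold the plaque with about 30 N. When the near edge is levered up some 6 mm the balls snap out of its bores and it stays up loose, resting on them: near edge about 9 mm up, middle 3.5 mm, tilted 0.16 rad
- plaque_below: the plaque that already lies on the sloping rack, loose, of the same size and look (180 x 66 x 16 mm), a short end against the backstop. Origin: centre of its underside; x along its length up the slope, z out of its face, square to the slope
- bar: the pry bar, 165 mm long, 0.15 to 0.24 kg, lying flat: a wooden handle 90 x 26 wide x 24 mm high (steel-capped) and a flat steel blade 28 wide x 5 mm thick (last 5 mm: 3) that sticks 75 mm straight out of its front at half height. Origin: on the handle's underside, 55 mm from the capped end, near the centre of mass; x towards the tip, z up; the blade's mid-plane is at z = 12 mm
- bar_tip (a point): the middle of the pry bar's blade tip, 110 mm ahead of the bar's origin, at half the blade's thickness
- jig: the routing jig, fixed to the bench. Origin: on the bench under the seated plaque's middle; y along the plaque, -x to the side to pry from, z up. A base board (x -53 to 60, y -135 to 135 mm, top 85 mm above the bench) on end battens (|y| over 97 mm), and on it a pattern 44 (x) x 150 x 8 mm that carries the plaque. Open toggle clamps at both ends (|y| 103 to 131 mm) rise 75 mm above the board
- fulcrum (a point): the middle of the base board's near top edge, the fulcrum: 85 mm above the bench, 20 mm in front of the plaque's near long edge; before it, space is free down to the bench for 90 mm either side
- pry_gap (a point): the middle of the gap's mouth under the plaque's near long edge: 8 mm high between the board's top and the plaque's underside, 11 mm deep (then the side of the pattern, a stop), open over the plaque's whole length; the point is at half its height
- rack_deck: the board of the sloping rack, fixed to the bench. Origin: on its upper face at the foot of the backstop, mid-width, 50 mm above the bench; x runs up the slope (0.27 rad), away from the robot, y level, z square to the board. Board 240 (x) x 150 mm; the backstop is a ledge across its low end, x -15 to 0 mm, 42 mm high. A plaque along the slope with its end on the backstop has its origin at x = 90 mm
- glue: yellow squeeze bottle of wood glue, 54 mm across, 150 mm tall, standing; origin under its centre
- try_square: joiner's try square lying flat: dark wood stock 115 x 18 x 18 mm with a 150 x 30 mm steel blade; origin under the stock's middle, x along the blade
- tape_measure: black tape measure, 72 x 40 x 65 mm, standing; origin under its centre
- sanding_block: cork sanding block, 118 x 68 x 38 mm; origin under its centre
- mallet: wooden joiner's mallet lying on its side, about 250 mm long, head 125 x 60 x 60 mm; origin on the bench under the shaft, x towards the head
- wax_tin: round tin of wax, 90 mm across, 50 mm tall; origin under its centre
- f_clamp: steel F-clamp lying flat, about 265 x 80 x 30 mm; origin on the bench at the middle of its rail

How it is judged:
On the way, in this order (a step that is already met when the one before it is completed fails the run):
1. the plaque has popped up loose off its pins (its middle 2.7 mm up) with the bar at the gap and the gripper not touching the plaque (z of plaque in the frame of jig above 0.0957 m and distance between bar_tip and pry_gap below 0.05 m and contact force between the fingers and plaque below 0.1 N), for 0.1 s.
2. the plaque, still held in the gripper, has been lowered onto the plaque on the rack (touching it, or within 10 mm of lying on it) (contact force between the fingers and plaque above 0.5 N and z of plaque in the frame of plaque_below above 0.012 m and (z of plaque in the frame of plaque_below below 0.026 m or contact force between plaque and plaque_below above 0.3 N) and horizontal distance between plaque and plaque_below below 0.09 m), for 0.05 s.
At the end, for the whole second after the job is handed in: The plaque lies flat, face up, on the other plaque on the rack, its end within 5 mm of the backstop, edges within 10 mm of the lower one's, along the slope within 0.08 rad; the lower one is still square against the backstop; the bar lies flat on the bench; all at rest (x of plaque in the frame of rack_deck between 0.085 and 0.095 m and z of plaque in the frame of rack_deck between 0.013 and 0.019 m and y of plaque in the frame of plaque_below between -0.01 and 0.01 m and z of plaque in the frame of plaque_below between 0.013 and 0.019 m and angle between the x axis of each of plaque, plaque_below and the x axis of rack_deck, either way round below 0.08 rad and angle between the z axis of plaque and the z axis of rack_deck, either way round below 0.05 rad and angle between plaque's own z axis and vertical below 0.5 rad and x of plaque_below in the frame of rack_deck below 0.095 m and height (world z) of bar_tip below 0.022 m and height (world z) of bar below 0.03 m and angle between bar's own x axis and vertical between 1.5 and 1.64 rad and linear speed of each of plaque, bar, plaque_below below 0.01 m/s); the robot touches nothing.
It fails at once if the gripper pulls or pushes at the plaque while it is still tight on its pins (contact force between the fingers and plaque above 3 N and z of plaque in the frame of jig below 0.095 m and distance between plaque and pins below 0.006 m).
It fails at once if the plaque is dropped off the jig or rack onto the bench (height (world z) of plaque below 0.04 m).
It fails at once if the plaque already on the rack is knocked out of its place (over 20 mm) (distance of plaque_below from where it was at the start of the episode above 0.02 m).
It fails at once if another thing on the bench is moved by more than 20 mm (distance of any of glue, try_square, tape_measure, sanding_block, mallet, wax_tin, f_clamp from where it was at the start of the episode above 0.02 m).
It also fails if it takes over 58 s, if anything falls off the work surface, if the arm or the gripper's body presses on something with over 40 N, if the wrist force passes 120 N, or if a joint passes its speed limit or range.

## Working session

There is one attempt and no reset: what is moved stays moved. The work goes in short steps, Python scripts to look and compute and a shell command to move; the robot and the scene stay as the last step left them, time stands still between calls to the robot, and variables do not carry over. Pictures are saved under pics/ and viewed, on a budget of 18 in all, crops included, one or two more only if the job needs it, and the job is handed in when it is done.

```bash
ls; mkdir -p pics; python3 - <<'E'
from plant import status,cams
import cv2
for n in("scene","top"):
    im=cams.read_camera(n); cv2.imwrite(f"pics/{n}0.png",im); c=cams.calibration(n); print(n,c)
print(status.get_state())
a=cv2.imread("pics/scene0.png");b=cv2.imread("pics/top0.png")
E
```

```text
pics
scene {'camera_matrix': array([[450.97612522,   0.        , 262.58365166],
       [  0.        , 450.97612522, 186.90830141],
       [  0.        ,   0.        ,   1.        ]]), 'k1': -0.14668059085736088, 'cam_to_world': array([[ 0.68829574,  0.45783625, -0.56270325,  1.44327468],
       [ 0.72520445, -0.41491467,  0.5494764 , -0.89478876],
       [ 0.01809638, -0.78627717, -0.61760889,  1.0953853 ],
       [ 0.        ,  0.        ,  0.        ,  1.        ]])}
top {'camera_matrix': array([[404.52639096,   0.        , 259.88724294],
       [  0.        , 404.52639096, 183.71759108],
       [  0.        ,   0.        ,   1.        ]]), 'k1': -0.011004303019754908, 'cam_to_world': array([[ 0.02140879, -0.98931644,  0.14420351,  0.37919804],
       [-0.99951699, -0.01792966,  0.02538315, -0.01956021],
       [-0.02252645, -0.14467729, -0.98922244,  1.3532852 ],
       [ 0.        ,  0.        ,  0.        ,  1.        ]])}
{'time': 0.1, 'qpos': array([ 1.01497161e+00,  2.87116672e-01,  1.57801928e+00,  1.50443052e-05,
        1.27859726e+00, -1.49969127e-01]), 'dq': array([ 0.00110401, -0.00144215, -0.003206  ,  0.00054417,  0.00032015,
        0.00026555]), 'joint_efforts': array([ 1.17273466e-03, -4.07292938e+01, -2.93701547e+01, -1.93190685e-04,
        3.36241115e-03, -8.88818107e-06]), 'eef_pos': array([0.26612467, 0.61967421, 0.22516523]), 'tcp_rot': array([ 2.01539923e-01,  9.79479716e-01, -1.00183643e-03, -3.76665174e-04]), 'contact_force': array([0.39691963, 0.19246219, 0.16352165]), 'wrist_torque': array([ 0.02420858, -0.06428877,  0.01756615]), 'opening': 0.999737582833204}
```

View pics/top0.png

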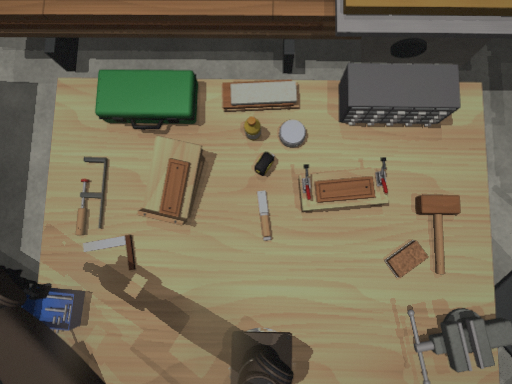

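View pics/scene0.png

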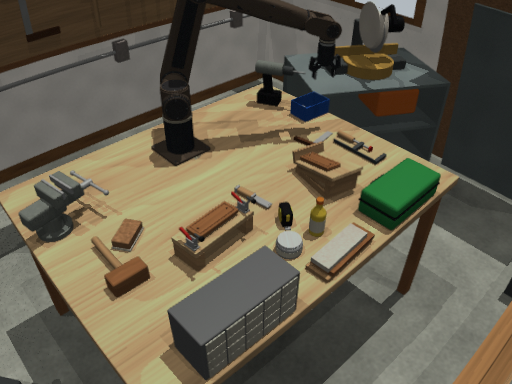

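The top view shows the jig at about (345,190), the bar at (265,215) with its tip at (262,192), and the rack at (172,182) with its low end towards the robot. Next I'll enlarge the top view and the scene region.

```bash
python3 - <<'E'
import cv2
a=cv2.imread("pics/top0.png")[130:250,135:395]
cv2.imwrite("pics/topz.png",cv2.resize(a,None,fx=3,fy=3,interpolation=cv2.INTER_CUBIC))
a=cv2.imread("pics/scene0.png")[135:270,165:365]
cv2.imwrite("pics/scenez.png",cv2.resize(a,None,fx=4,fy=4,interpolation=cv2.INTER_CUBIC))
E
cat > h.py <<'E'
import numpy as np,cv2
from plant import status,cams,ctrl
from scipy.spatial.transform import Rotation as R
def ray(n,uv):
    c=cams.calibration(n);K=c["camera_matrix"];T=c["cam_to_world"]
    d=(np.array(uv,float)-K[:2,2])/K[0,0];rd=np.linalg.norm(d);r=rd
    for _ in range(20): r=rd/(1+c["k1"]*r*r)
    s=d*(r/rd if rd else 1)
    return T[:3,3],T[:3,:3]@np.array([*s,1])
def onz(n,uv,z):
    o,d=ray(n,uv);return o+d*(z-o[2])/d[2]
def onplane(n,uv,p,nn):
    o,d=ray(n,uv);return o+d*((p-o)@nn)/(d@nn)
def tri(uvt,uvs):
    o1,d1=ray("top",uvt);o2,d2=ray("scene",uvs)
    A=np.stack([d1,-d2],1);t=np.linalg.lstsq(A,o2-o1,rcond=None)[0]
    p,q=o1+d1*t[0],o2+d2*t[1];return (p+q)/2,np.linalg.norm(p-q)
def proj(n,P):
    c=cams.calibration(n);K=c["camera_matrix"];T=c["cam_to_world"]
    q=T[:3,:3].T@(np.array(P)-T[:3,3]);s=q[:2]/q[2];s=s*(1+c["k1"]*(s@s));return s*K[0,0]+K[:2,2]
E
```

```text
(no output)
```

View pics/topz.png

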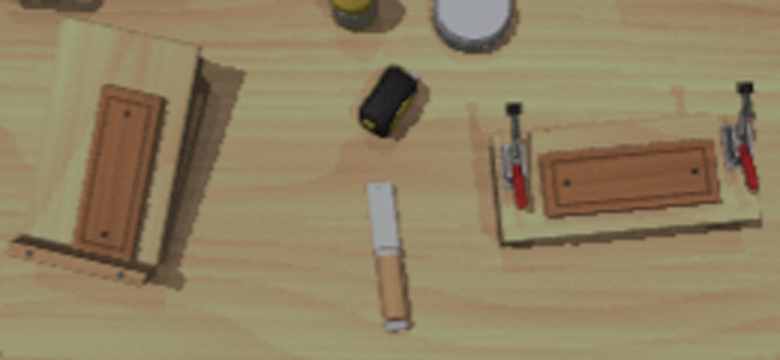

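View pics/scenez.png

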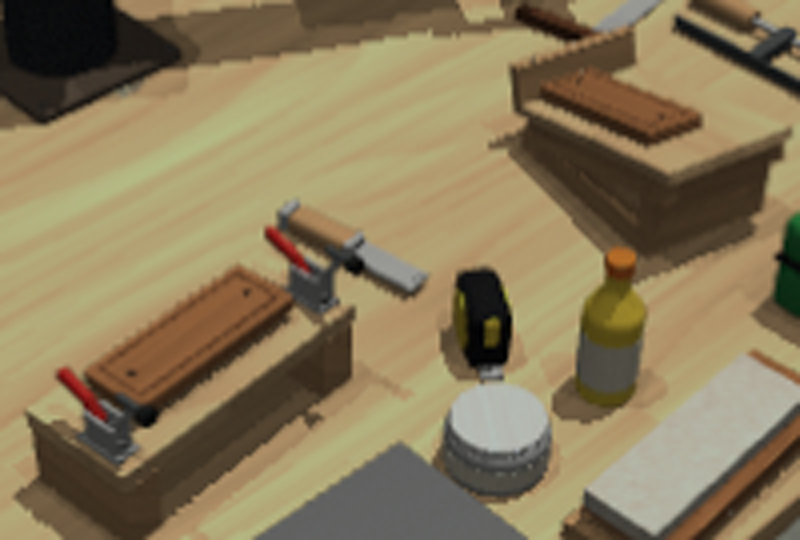

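The crops give the bar's cap end at zoom (398,326) and its tip at (381,184). The jig's plaque runs from (541,153) to (718,200), and the rack plaque from (106,85) to (132,262). Now I'll compute poses.

```bash
python3 - <<'E'
from h import *
im=cv2.imread("pics/top0.png");hsv=cv2.cvtColor(im,cv2.COLOR_BGR2HSV)
for (x0,y0,x1,y1) in((310,170,380,208),(155,150,195,222)):
    s=hsv[y0:y1,x0:x1].reshape(-1,3)
    print(hsv[190,330],hsv[190,172],hsv[205,320])
s=im.astype(int)
m=((s[...,2]>1.5*s[...,1]) & (s[...,2]-s[...,0]>35)).astype(np.uint8)
def z2(x,y): return (135+(x+.5)/3-.5,130+(y+.5)/3-.5)
def corners(box):
    k=np.zeros_like(m);x0,y0,x1,y1=box;k[y0:y1,x0:x1]=m[y0:y1,x0:x1]
    c=max(cv2.findContours(k,0,1)[0],key=cv2.contourArea);r=cv2.minAreaRect(c);print("rect",r);return r,c
rj,cj=corners((312,170,378,208))
b=np.array([onz("top",p,.109) for p in cv2.boxPoints(rj)]);print("jig corners",b.round(4))
mm=b.mean(0);e=[b[1]-b[0],b[2]-b[1]];print("c",mm,[np.linalg.norm(v) for v in e]);l=max(e,key=np.linalg.norm);print("yaw long",np.arctan2(l[1],l[0]))
rr,cr=corners((150,145,200,225))
ps=0
for _ in range(5):
    ux=np.array([np.cos(ps)*np.cos(.27),np.sin(ps)*np.cos(.27),np.sin(.27)]);uz=np.array([-np.cos(ps)*np.sin(.27),-np.sin(ps)*np.sin(.27),np.cos(.27)])
    # centre of top is at height .05+.09 sin+.016cos
    pc=onz("top",rr[0],.05+.09*np.sin(.27)+.016*np.cos(.27))
    B=np.array([onplane("top",p,pc,uz) for p in cv2.boxPoints(rr)]);e=[B[1]-B[0],B[2]-B[1]];l=max(e,key=np.linalg.norm);l=l*np.sign(l[0]);ps=np.arctan2(l[1],l[0])
print("rack",pc,ps,[np.linalg.norm(v) for v in e]);print(B.round(4))
print("origin below",pc-.016*uz)
tip=onz("top",z2(381,184),.0145);cap=onz("top",z2(398.5,325),.022);j=onz("top",z2(389,249),.02)
print("bar",tip,cap,np.linalg.norm(tip-cap),"yaw",np.arctan2(*(tip-cap)[[1,0]]))
print("jig near edge",onz("top",z2(502,243),.085),onz("top",z2(762,217),.085))
print("backstop ends",onz("top",z2(10,241),.088),onz("top",z2(148,281),.088))
print("scene check",tri(z2(381,184),(165+422/4,135+282/4)))
E
```

```text
[ 12 139 125] [ 12 135 125] [ 24  74 155]
[ 12 139 125] [ 12 135 125] [ 24  74 155]
rect ((347.5, 181.5), (1.0, 1.0), 90.0)
jig corners [[ 0.574  -0.2574  0.109 ]
 [ 0.574  -0.2605  0.109 ]
 [ 0.5709 -0.2605  0.109 ]
 [ 0.5709 -0.2574  0.109 ]]
c [ 0.57244552 -0.25895323  0.109     ] [np.float64(0.003087547862094711), np.float64(0.0031348400095311895)]
yaw long 3.131599761720864
rect ((165.5, 209.5), (1.4142135381698608, 0.0), 135.0)
rack [0.47605051 0.30824882 0.08942616] -0.817381618522242 [np.float64(0.0), np.float64(0.004725564345037501)]
[[0.4776 0.3066 0.0901]
 [0.4776 0.3066 0.0901]
 [0.4745 0.3099 0.0888]
 [0.4745 0.3099 0.0888]]
origin below [0.47897019 0.30513615 0.07400583]
bar [0.54991619 0.00832922 0.0145    ] [ 0.39479998 -0.01406776  0.022     ] 0.15690414431967661 yaw 0.14339733864397378
jig near edge [ 0.48119012 -0.12075189  0.085     ] [ 0.51357483 -0.39131953  0.085     ]
backstop ends [0.47283681 0.39592933 0.088     ] [0.4339704  0.24791995 0.088     ]
scene check (array([0.55320766, 0.01161288, 0.01079702]), np.float64(0.008497380715122559))
```

```bash
python3 - <<'E'
from h import *
im=cv2.imread("pics/top0.png");hsv=cv2.cvtColor(im,cv2.COLOR_BGR2HSV).astype(int)
m=((hsv[...,0]<17)&(hsv[...,1]>105)).astype(np.uint8)
def rect(box,m):
    k=np.zeros_like(m);x0,y0,x1,y1=box;k[y0:y1,x0:x1]=m[y0:y1,x0:x1]
    k=cv2.resize(k*255,None,fx=4,fy=4,interpolation=cv2.INTER_LINEAR);k=(k>127).astype(np.uint8);k=cv2.morphologyEx(k,cv2.MORPH_CLOSE,np.ones((9,9)))
    c=max(cv2.findContours(k,0,1)[0],key=cv2.contourArea);r=cv2.minAreaRect(c)
    return (cv2.boxPoints(r)+.5)/4-.5
def yl(b):
    e=[b[1]-b[0],b[2]-b[1]];l=max(e,key=np.linalg.norm);l=l*np.sign(l[0]);return np.arctan2(l[1],l[0]),sorted(np.linalg.norm(v).round(4) for v in e)
pj=rect((312,170,378,208),m);b=np.array([onz("top",p,.109) for p in pj]);print("jig",pj.round(1).tolist(),b.mean(0),yl(b))
pr=rect((150,145,200,225),m);ps=0
for _ in range(6):
    uz=np.array([-np.cos(ps)*np.sin(.27),-np.sin(ps)*np.sin(.27),np.cos(.27)])
    pc=onz("top",pr.mean(0),.05+.09*np.sin(.27)+.016*np.cos(.27))
    B=np.array([onplane("top",p,pc,uz) for p in pr]);ps=yl(B)[0]
print("rack",pr.round(1).tolist(),pc,yl(B),"origin",pc-.016*uz);print(B.round(4))
mb=((hsv[...,1]<45)&(hsv[...,2]>90)).astype(np.uint8)
p=rect((252,188,275,216),mb);b=np.array([onz("top",q,.0145) for q in p]);print("blade",p.round(1).tolist(),b.round(4).tolist(),yl(b),b.mean(0))
p=rect((255,232,280,245),mb);b=np.array([onz("top",q,.02) for q in p]);print("cap",p.round(1).tolist(),b.round(4).tolist(),b.mean(0))
print(hsv[186:243:3,262:268,1]);print(hsv[186:243:3,262:268,2])
E
```

```text
jig [[313.8999938964844, 180.39999389648438], [373.0, 175.10000610351562], [375.1000061035156, 197.5], [316.0, 202.8000030517578]] [ 0.5491062  -0.24945099  0.109     ] (np.float64(-1.4610327368476654), [np.float64(0.07), np.float64(0.184)])
rack [[148.39999389648438, 217.5], [162.10000610351562, 155.8000030517578], [195.6999969482422, 163.3000030517578], [182.0, 225.0]] [0.53701997 0.29079187 0.08942616] (np.float64(-0.2456346452850277), [np.float64(0.1097), np.float64(0.2045)]) origin [0.54115957 0.28975408 0.07400583]
[[0.4514 0.3695 0.0612]
 [0.6426 0.3216 0.1157]
 [0.6203 0.2142 0.1169]
 [0.4298 0.2595 0.0627]]
blade [[256.1000061035156, 190.60000610351562], [265.6000061035156, 189.39999389648438], [268.70001220703125, 214.39999389648438], [259.20001220703125, 215.60000610351562]] [[0.5509, 0.0271, 0.0145], [0.5555, -0.0046, 0.0145], [0.4723, -0.0165, 0.0145], [0.4677, 0.0148, 0.0145]] (np.float64(0.14268652974495522), [np.float64(0.032), np.float64(0.0841)]) [0.51158959 0.00519602 0.0145    ]
cap [[262.6000061035156, 235.60000610351562], [270.3999938964844, 235.60000610351562],
[... 544 characters left out ...]
10 104 103 106 108 110]
 [111 107 101 100 108 110]
 [103 103 104 102 108 112]
 [105 108 104 103 105 110]
 [100 108 106 100 101 109]
 [ 87  56  19  14  12  12]
 [ 79  68  48  46  49  58]]
[[154 155 156 156 157 156]
 [155 154 156 155 155 154]
 [155 159 161 137 116 143]
 [161 161 160 145 118 140]
 [162 161 162 160 130 140]
 [161 159 161 160 138 115]
 [161 159 160 159 157 130]
 [159 160 159 160 160 133]
 [158 160 159 160 158 138]
 [144 146 146 145 144 120]
 [150 154 154 154 151 130]
 [149 153 155 154 155 138]
 [146 154 154 154 154 146]
 [138 152 154 155 154 153]
 [131 151 155 153 151 153]
 [139 144 154 154 155 151]
 [133 135 151 153 154 152]
 [155 133 122 125 129 132]
 [154 138 127 116  99 114]]
```

```bash
cat >> h.py <<'E'
def goto(P,yawy):
    "shift in tool cm, twist to bring TCP to P with tool y at world yaw yawy"
    s=status.get_state();r=R.from_quat(s["tcp_rot"]).as_matrix()
    d=r.T@(np.array(P)-s["eef_pos"])*100
    cur=np.arctan2(r[1,1],r[0,1]);t=-(yawy-cur);t=(t+np.pi/2)%np.pi-np.pi/2
    print("t",round(s["time"],2),"pos",s["eef_pos"].round(4),"yawy",round(cur,3),"tilt",r[2].round(3),"F",s["contact_force"].round(1),"open",round(s["opening"],3),"q6",round(s["qpos"][5],2),"-> shift",d.round(2),"twist",round(t,3))
E
python3 - <<'E'
from h import *
def z2(x,y): return (135+(x+.5)/3-.5,130+(y+.5)/3-.5)
pr=np.array([z2(*p) for p in((106,85),(163,95),(132,262),(75,247))]);ps=-.25
for _ in range(6):
    uz=np.array([-np.cos(ps)*np.sin(.27),-np.sin(ps)*np.sin(.27),np.cos(.27)])
    pc=onz("top",pr.mean(0),.05+.09*np.sin(.27)+.016*np.cos(.27))
    B=np.array([onplane("top",p,pc,uz) for p in pr]);l=B[0]+B[1]-B[2]-B[3];ps=np.arctan2(l[1],l[0])
print(pc,ps,B.round(4),np.linalg.norm(l)/2,np.linalg.norm(B[0]-B[1]),np.linalg.norm(B[2]-B[3]));print("org",pc-.016*uz)
goto((.4426,-.0046,.10),1.714)
E
```

```text
[0.54773406 0.28398289 0.08942616] -0.20532170047448886 [[0.6367 0.2969 0.1128]
 [0.6268 0.2362 0.1136]
 [0.4548 0.2709 0.065 ]
 [0.4695 0.3328 0.0655]] 0.17977790267413069 0.06154513832157729 0.06367083427302062
org [0.55191212 0.28311278 0.07400583]
t 0.1 pos [0.2661 0.6197 0.2252] yawy 1.165 tilt [ 0.    -0.002 -1.   ] F [0.4 0.2 0.2] open 1.0 q6 -0.15 -> shift [-40.87 -50.36  12.61] twist -0.549
```

```bash
python3 -m inch '[[1,[-40.9,-50.4,0],-0.549],[1,[-40.9,-50.4,0],-0.549],[1,[-40.9,-50.4,0],-0.549],[1,[-40.9,-50.4,0],-0.549],[1,[-40.9,-50.4,0],-0.549],[1,[-40.9,-50.4,0],-0.549],[1,[-40.9,-50.4,0],-0.549],[1,[-40.9,-50.4,0],-0.549],[1,[-40.9,-50.4,0],-0.549],[1,[-40.9,-50.4,0],-0.549],[1,[-40.9,-50.4,0],-0.549],[1,[-40.9,-50.4,0],-0.549],[1,[-40.9,-50.4,0],-0.549],[1,[-40.9,-50.4,0],-0.549],[1,[-40.9,-50.4,12.6],-0.549],[1,[-40.9,-50.4,12.6],-0.549],[1,[-40.9,-50.4,12.6],-0.549],[1,[-40.9,-50.4,12.6],-0.549]]' 60
python3 -c "
from h import *
goto((.4426,-.0046,.02),1.714)"
```

```text
time: 1.9
eef_pos: [0.439, -0.0027, 0.0957]
tcp_rot: [-0.072, 0.997, 0.002, -0.005]
contact_force: [0.5, 0.5, -0.1]
opening: 1.001
t 1.9 pos [ 0.439  -0.0027  0.0957] yawy 1.714 tilt [ 0.01   0.004 -1.   ] F [ 0.5  0.5 -0.1] open 1.001 q6 -1.95 -> shift [-0.41 -0.27  7.56] twist 0.0
```

```bash
python3 -m inch '[[1,[0,0,4],0],[1,[0,0,6],0],[1,[0,0,6],0]]'
python3 -c "
from h import *
goto((.4426,-.0046,.02),1.714);print(status.get_state()['qpos'].round(3))"
```

```text
time: 2.2
eef_pos: [0.4419, -0.0035, 0.0393]
tcp_rot: [-0.072, 0.997, 0.001, -0.002]
contact_force: [-0.4, 1.2, 0.7]
opening: 0.996
t 2.2 pos [ 0.4419 -0.0035  0.0393] yawy 1.715 tilt [ 0.004  0.002 -1.   ] F [-0.4  1.2  0.7] open 0.996 q6 -1.95 -> shift [-0.06 -0.12  1.93] twist 0.001
[-0.238  0.026  2.257  0.     0.863 -1.953]
```

```bash
python3 -m inch '[[1,[0,-0.1,1.0],0],[1,[0,-0.1,1.9],0],[1,[0,-0.1,1.9],0],[-0.2,[0,-0.1,1.9],0],[-1,[0,-0.1,1.9],0],[-1,[0,-0.1,1.9],0],[-1,[0,-0.1,1.9],0],[-1,[0,-0.1,1.9],0]]' 60
python3 -c "
from h import *
goto((.4426,-.0046,.02),1.714)"
```

```text
time: 3.0
eef_pos: [0.4435, -0.0054, 0.0216]
tcp_rot: [-0.072, 0.997, -0.0, 0.0]
contact_force: [-0.0, -0.0, 0.3]
opening: 0.148
t 3.0 pos [ 0.4435 -0.0054  0.0216] yawy 1.714 tilt [-0. -0. -1.] F [-0.  -0.   0.3] open 0.148 q6 -1.96 -> shift [0.08 0.09 0.16] twist -0.0
```

```bash
python3 -m inch '[[-1,[0,0,0],0],[-1,[0,0,0],0],[-1,[0,0,0],0]]' 60
python3 -c "
from h import *
goto((.4426,-.0046,.02),1.714)
cv2.imwrite('pics/g1.png',cv2.resize(cams.read_camera('scene')[120:250,165:345],None,fx=4,fy=4,interpolation=2))"
```

```text
time: 3.3
eef_pos: [0.4434, -0.0054, 0.0214]
tcp_rot: [-0.072, 0.997, 0.0, -0.0]
contact_force: [0.5, -0.2, -0.7]
opening: -0.003
t 3.3 pos [ 0.4434 -0.0054  0.0214] yawy 1.714 tilt [ 0.  0. -1.] F [ 0.5 -0.2 -0.7] open -0.003 q6 -1.96 -> shift [0.07 0.09 0.14] twist -0.0
```

View pics/g1.png

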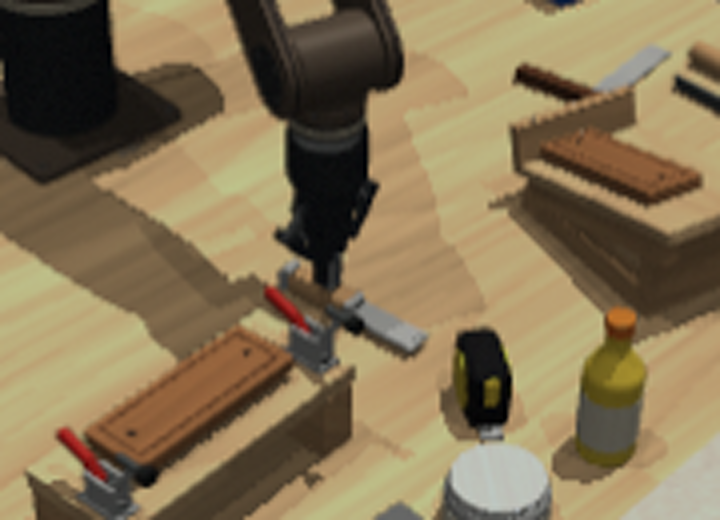

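The fingers shut fully near (325,280) without holding the handle, which spans (290,275)–(345,305). I'll check numerically whether the bar moved and where the TCP projects.

```bash
python3 - <<'E'
from h import *
f=lambda P:((proj("scene",P)-[165,120]+.5)*4-.5).round(0)
p=status.get_state()["eef_pos"];print("tcp",f(p),"tip",f(p-[0,0,.019]),"up50",f(p+[0,0,.05]))
u=np.array([np.cos(.1427),np.sin(.1427),0]);v=np.array([-u[1],u[0],0]);o=np.array([.4426,-.0046,0])
for x in(-.055,.035):
  for y in(-.013,.013):
    for z in(0,.024): print(x,y,z,f(o+x*u+y*v+[0,0,z]))
for y in(-.014,.014): print("tip",f(o+.11*u+y*v+[0,0,.0145]))
im=cams.read_camera("top");cv2.imwrite("pics/t1.png",im)
f=cv2.imread("pics/top0.png")
d=cv2.absdiff(im,f).max(2)
hsv=cv2.cvtColor(im,cv2.COLOR_BGR2HSV).astype(int)
mb=(hsv[...,1]<45)&(hsv[...,2]>90);k=np.zeros_like(mb);k[186:216,250:280]=mb[186:216,250:280]
print(np.argwhere(k).mean(0),k.sum())
hsv=cv2.cvtColor(f,cv2.COLOR_BGR2HSV).astype(int)
mb=(hsv[...,1]<45)&(hsv[...,2]>90);k=np.zeros_like(mb);k[186:216,250:280]=mb[186:216,250:280]
print(np.argwhere(k).mean(0),k.sum())
E
```

```text
tcp [326. 288.] tip [326. 303.] up50 [326. 246.]
-0.055 -0.013 0 [274. 288.]
-0.055 -0.013 0.024 [273. 269.]
-0.055 0.013 0 [292. 275.]
-0.055 0.013 0.024 [291. 256.]
0.035 -0.013 0 [346. 326.]
0.035 -0.013 0.024 [346. 306.]
0.035 0.013 0 [363. 313.]
0.035 0.013 0.024 [363. 293.]
tip [408. 348.]
tip [427. 333.]
[197.06779661 261.81355932] 118
[202.40654206 262.32242991] 214
```

```bash
python3 -m inch '[[-1,[0,0,-2],0],[-1,[0,0,-4],0],[-1,[0,0,-4],0],[-1,[0,0,-4],0]]'
python3 -c "
from h import *
goto((.4426,-.0046,.02),1.714)
cv2.imwrite('pics/g2.png',cv2.resize(cams.read_camera('scene')[150:220,210:290],None,fx=8,fy=8,interpolation=2))"
```

```text
time: 3.8
eef_pos: [0.4435, -0.0054, 0.0614]
tcp_rot: [-0.072, 0.997, -0.0, 0.0]
contact_force: [-0.9, 0.1, -1.3]
opening: 0.004
t 3.8 pos [ 0.4435 -0.0054  0.0614] yawy 1.714 tilt [-0.001 -0.    -1.   ] F [-0.9  0.1 -1.3] open 0.004 q6 -1.96 -> shift [0.08 0.09 4.14] twist 0.0
```

View pics/g2.png

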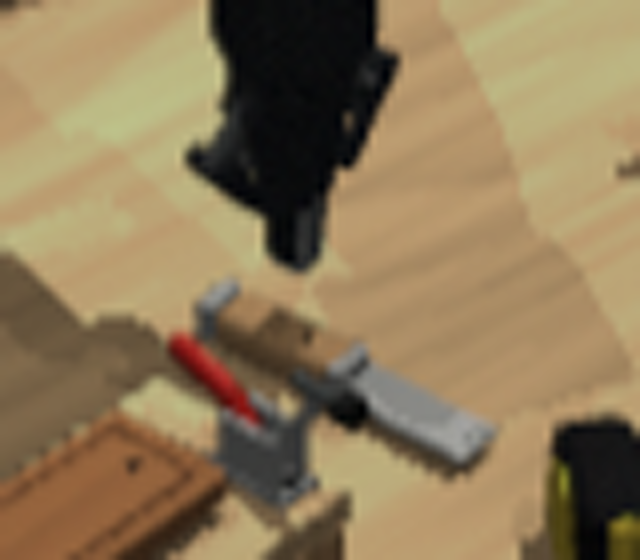

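```bash
python3 - <<'E'
from h import *
for z in(.03,.0424,.05,.0614,.07,.08): print(z,proj("scene",[.4435,-.0054,z]).round(1), proj("top",[.4435,-.0054,z]).round(1))
print("seen tip",210+(297+.5)/8-.5,150+(268+.5)/8-.5)
c=cams.calibration("scene")["cam_to_world"]; print(status.get_state()["qpos"].round(3))
E
```

```text
0.03 [246.1 189.8] [265.1 222.9]
0.0424 [246.1 187.2] [265.1 222.7]
0.05 [246.1 185.6] [265.1 222.5]
0.0614 [246.1 183.2] [265.  222.4]
0.07 [246.1 181.4] [265.  222.2]
0.08 [246.1 179.3] [265.  222.1]
seen tip 246.6875 183.0625
[-0.242 -0.016  2.25  -0.     0.909 -1.956]
```

The picture shows the shut fingertips at zoom (297,268), which is at TCP height rather than 19 mm below it. So I'll part-open the jaws and descend in small, force-checked steps.

```bash
python3 -m inch '[[-0.05,[0,0,0],0],[-0.05,[0,0,0],0],[-0.05,[0,0,0],0],[-0.05,[0,0,0],0],[-0.05,[0,0,2],0],[-0.05,[0,0,3.9],0],[-0.05,[0,0,4.2],0],[-0.05,[0,0,4.5],0],[-0.05,[0,0,4.5],0]]'
python3 -c "
from h import *
goto((.4426,-.0046,.01),1.714)
im=cams.read_camera('scene');cv2.imwrite('pics/g3f.png',im);cv2.imwrite('pics/g3.png',cv2.resize(im[150:220,210:290],None,fx=8,fy=8,interpolation=2))"
```

```text
time: 4.75
eef_pos: [0.4437, -0.0054, 0.0167]
tcp_rot: [-0.072, 0.997, -0.0, 0.0]
contact_force: [0.3, -0.1, -0.2]
opening: 0.472
t 4.75 pos [ 0.4437 -0.0054  0.0167] yawy 1.714 tilt [-0. -0. -1.] F [ 0.3 -0.1 -0.2] open 0.472 q6 -1.96 -> shift [0.09 0.09 0.67] twist -0.0
```

View pics/g3.png

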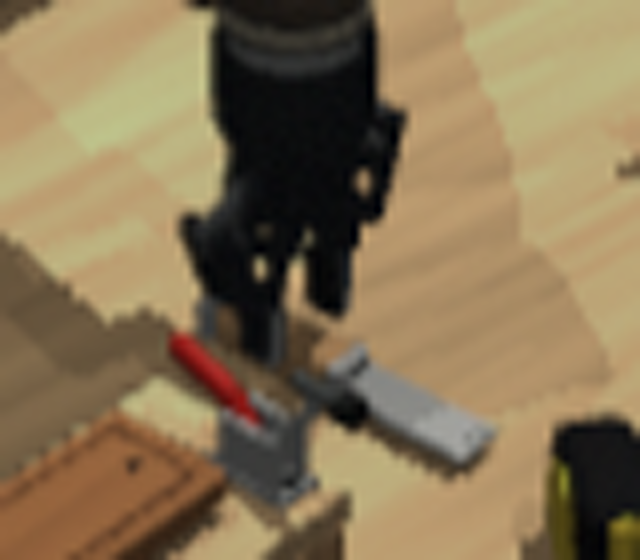

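The picture shows the fingertips at (257,360) and (330,310), straddling the handle. They are still near the handle's top height (z about 22 mm), so I'll go lower.

```bash
python3 -m inch '[[-0.1,[0,0,0.5],0],[-0.1,[0,0,0.8],0],[-0.1,[0,0,0.8],0]]'; python3 -m inch '[[-0.1,[0,0,0.3],0],[-0.1,[0,0,0.5],0],[-0.1,[0,0,0.5],0]]'
```

```text
time: 5.1
eef_pos: [0.4431, -0.0053, 0.0081]
tcp_rot: [-0.072, 0.997, 0.0, -0.0]
contact_force: [1.0, -0.1, -1.5]
opening: 0.45
time: 5.4
eef_pos: [0.4431, -0.0053, 0.0031]
tcp_rot: [-0.072, 0.997, 0.0, -0.0]
contact_force: [0.2, -0.1, 0.4]
opening: 0.45
```

```bash
python3 -m inch '[[-1,[0,0,0],0],[-1,[0,0,0],0],[-1,[0,0,0],0],[-1,[0,0,0],0],[-1,[0,0,0],0]]' 60
```

```text
time: 5.9
eef_pos: [0.4436, -0.0054, 0.0036]
tcp_rot: [-0.072, 0.997, -0.0, 0.0]
contact_force: [-0.1, 0.0, 1.7]
opening: 0.286
```

The handle is held (opening 0.286). Now I'll lift to about z = 0.20 and measure the carry.

```bash
python3 -m inch '[[-1,[0,0,-5],0],[-1,[0,0,-10],0],[-1,[0,0,-15],0],[-1,[0,0,-19],0],[-1,[0,0,-19],0],[-1,[0,0,-19],0]]'
python3 -c "
from h import *
goto((.3663,-.2703,.19),1.684)"
```

```text
time: 6.5
eef_pos: [0.4433, -0.0054, 0.1935]
tcp_rot: [-0.072, 0.997, -0.0, 0.0]
contact_force: [-1.0, -0.4, -2.5]
opening: 0.287
t 6.5 pos [ 0.4433 -0.0054  0.1935] yawy 1.714 tilt [-0.001 -0.001 -1.   ] F [-1.  -0.4 -2.5] open 0.287 q6 -1.96 -> shift [ 11.41 -25.12   0.36] twist 0.03
```

```bash
python3 -m inch '[[-1,[2.3,-5,0],0.03],[-1,[4.6,-10,0],0.03],[-1,[6.9,-15,0],0.03],[-1,[9.1,-20,0],0.03],[-1,[11.4,-25.1,0],0.03],[-1,[11.4,-25.1,0],0.03],[-1,[11.4,-25.1,3],0.03],[-1,[11.4,-25.1,6],0.03],[-1,[11.4,-25.1,9],0.03],[-1,[11.4,-25.1,11],0.03],[-1,[11.4,-25.1,11],0.03],[-1,[11.4,-25.1,11],0.03]]'
python3 - <<'E'
from h import *
goto((.3663,-.2703,.0806),1.684)
t=cams.read_camera("top");s=cams.read_camera("scene")
a=cv2.resize(t[170:235,295:395],None,fx=4,fy=4,interpolation=2);b=cv2.resize(s[180:245,165:265],None,fx=4,fy=4,interpolation=2)
cv2.imwrite("pics/p1.png",np.vstack([a,b]))
E
```

```text
time: 7.7
eef_pos: [0.3653, -0.2688, 0.0816]
tcp_rot: [-0.057, 0.998, 0.002, -0.001]
contact_force: [0.2, -0.3, -1.6]
opening: 0.284
t 7.7 pos [ 0.3653 -0.2688  0.0816] yawy 1.684 tilt [ 0.003  0.004 -1.   ] F [ 0.2 -0.3 -1.6] open 0.284 q6 -2.54 -> shift [-0.09 -0.16  0.1 ] twist 0.0
```

View pics/p1.png

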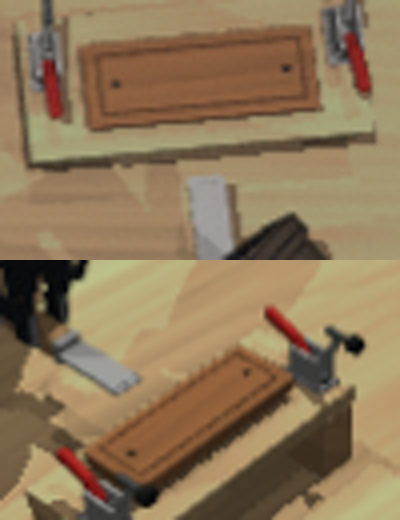

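Both views show the blade, with its tip at (208,178) in the top crop and (130,386) in the scene crop, facing the plaque's near edge. Next I'll triangulate.

```bash
python3 - <<'E'
from h import *
T=lambda x,y:(295+(x+.5)/4-.5,170+(y+.5)/4-.5)
S=lambda x,y:(165+(x+.5)/4-.5,180+(y-260+.5)/4-.5)
print("tip",tri(T(208,178),S(130,386.5)))
print("L",tri(T(190,179),S(118,395)),"R",tri(T(226,177),S(142,378)))
c=[(T(80,44),None)]
for n,t,s in(("far L",(78,45),(290,382)),("near L",(86,129),(238,348)),("near R",(322,107),(92,452))): print(n,onz("top",T(*t),.109).round(4),tri(T(*t),S(*s)))
g=[onz("top",T(30,163),.085),onz("top",T(374,134),.085)];print(g, np.mean(g,0))
goto((.3663,-.2703,.0806),1.684)
y=.113;u=np.array([np.cos(y),np.sin(y)]);v=np.array([-u[1],u[0]]);o=np.array([.549,-.2495])
for P in(tri(T(208,178),S(130,386.5))[0],onz("top",T(208,178),.089)): d=P[:2]-o;print("tip in jig mm",d@u*1e3,d@v*1e3,P[2])
E
```

```text
tip (array([ 0.4739665 , -0.25723325,  0.09014441]), np.float64(0.004136693128257979))
L (array([ 0.4679504 , -0.254203  ,  0.07449651]), np.float64(0.01609789842151077)) R (array([ 0.47999938, -0.2602025 ,  0.10592834]), np.float64(0.023916044392743686))
far L [ 0.5725 -0.1558  0.109 ] (array([ 0.57250277, -0.15825699,  0.10092098]), np.float64(0.004085696640127762))
near L [ 0.5072 -0.1621  0.109 ] (array([ 0.50785903, -0.16330977,  0.1006132 ]), np.float64(0.0006894674712299469))
near R [ 0.5276 -0.3432  0.109 ] (array([ 0.53079486, -0.33998732,  0.1066202 ]), np.float64(0.009529873540140413))
[array([ 0.48211228, -0.12113665,  0.085     ]), array([ 0.51000712, -0.38954822,  0.085     ])] [ 0.4960597  -0.25534244  0.085     ]
t 7.8 pos [ 0.3666 -0.2703  0.0839] yawy 1.684 tilt [-0.    -0.001 -1.   ] F [-0.3 -0.9 -1.7] open 0.288 q6 -2.54 -> shift [0.03 0.   0.33] twist 0.0
tip in jig mm -75.42695847708656 0.7768236197651037 0.09014441073001278
tip in jig mm -76.81097870003046 -0.9447247561212636 0.08899999999999997
```

```bash
python3 -m inch '[[-1,[0,0,0.35],0],[-1,[0,0,0.35],0],[-1,[-1,0,0.35],0],[-1,[-2,0,0.35],0],[-1,[-3,0,0.35],0],[-1,[-3,0,0.35],0]]'; python3 -m inch '[[-1,[-0.6,0,0],0],[-1,[-1.2,0,0],0],[-1,[-1.6,0,0],0],[-1,[-1.6,0,0],0]]'; python3 -m inch '[[-1,[-0.4,0,0],0],[-1,[-0.4,0,0],0]]'
```

```text
time: 8.4
eef_pos: [0.3978, -0.2668, 0.0803]
tcp_rot: [-0.057, 0.998, -0.0, 0.0]
contact_force: [0.6, -0.2, -2.0]
opening: 0.287
time: 8.8
eef_pos: [0.4126, -0.2648, 0.08]
tcp_rot: [-0.057, 0.998, -0.0, 0.0]
contact_force: [-0.3, 0.2, -0.9]
opening: 0.287
time: 9.0
eef_pos: [0.4163, -0.2644, 0.08]
tcp_rot: [-0.057, 0.998, -0.0, 0.0]
contact_force: [0.2, 0.3, -2.1]
opening: 0.286
```

The tip is about 8 mm into the gap with no contact. Now I'll lever along an arc about the fulcrum with a lighter grip, in stages.

```bash
python3 -m inch '[[-1,[-0.1,0,0],0],[-1,[-0.1,0,0.1],0],[-1,[-0.11,0,0.5],0],[-1,[-0.12,0,0.9],0],[-1,[-0.16,0,1.3],0],[-1,[-0.21,0,1.7],0],[-1,[-0.3,0,2.1],0],[-1,[-0.39,0,2.5],0],[-1,[-0.39,0,2.5],0]]' 30
python3 - <<'E'
from h import *
print(status.get_state()["contact_force"],status.get_state()["wrist_torque"])
t=cams.read_camera("top");s=cams.read_camera("scene")
a=cv2.resize(t[170:235,295:395],None,fx=4,fy=4,interpolation=2);b=cv2.resize(s[180:245,165:265],None,fx=4,fy=4,interpolation=2)
cv2.imwrite("pics/p2.png",np.vstack([a,b]))
E
```

```text
time: 9.9
eef_pos: [0.4189, -0.2647, 0.0552]
tcp_rot: [-0.057, 0.998, -0.0, -0.001]
contact_force: [-7.8, -0.9, 4.2]
opening: 0.289
[-7.80801866 -0.92206954  4.1712671 ] [-0.0984186   0.5720057  -0.06602774]
```

View pics/p2.png

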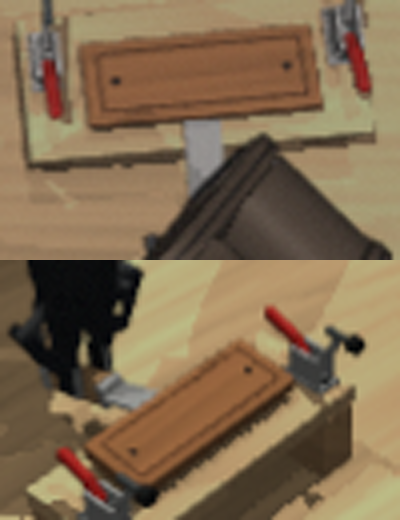

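The blade is under the plaque's edge at (203,122), and the plaque is starting to lift. I'll continue.

```bash
python3 -m inch '[[-1,[-0.08,0,0.4],0],[-1,[-0.17,0,0.75],0],[-1,[-0.3,0,1.1],0],[-1,[-0.45,0,1.5],0],[-1,[-0.45,0,1.5],0]]'
python3 - <<'E'
from h import *
print(status.get_state()["contact_force"],status.get_state()["wrist_torque"])
t=cams.read_camera("top");s=cams.read_camera("scene")
a=cv2.resize(t[170:235,295:395],None,fx=4,fy=4,interpolation=2);b=cv2.resize(s[180:245,165:265],None,fx=4,fy=4,interpolation=2)
cv2.imwrite("pics/p3.png",np.vstack([a,b]))
E
```

```text
time: 10.5
eef_pos: [0.4235, -0.2643, 0.0401]
tcp_rot: [-0.056, 0.998, -0.0, -0.001]
contact_force: [-5.8, -2.3, 3.2]
opening: 0.288
[-5.81468194 -2.30323538  3.17283911] [-0.27277472  0.51337348 -0.12691286]
```

View pics/p3.png

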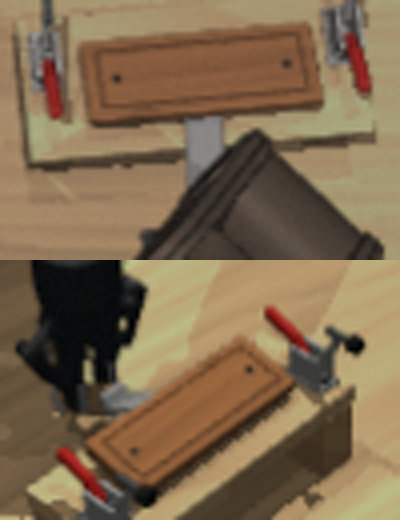

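The near edge has clearly risen (scene corner from (238,348) to about (240,340)). I'll lever slightly further for margin.

```bash
python3 -m inch '[[-1,[-0.2,0,0.35],0],[-1,[-0.36,0,0.7],0],[-1,[-0.36,0,0.7],0],[-1,[-0.36,0,0.7],0]]'
python3 - <<'E'
from h import *
im=cams.read_camera("scene");cv2.imwrite("pics/s4.png",im)
def m(f):
    h=cv2.cvtColor(f,cv2.COLOR_BGR2HSV).astype(int);k=((h[...,0]<17)&(h[...,1]>105)).astype(np.uint8)
    z=np.zeros_like(k);z[190:245,180:240]=k[190:245,180:240]
    c=max(cv2.findContours(z,0,1)[0],key=cv2.contourArea);return c
for f in("scene0","s4"):
    c=m(cv2.imread(f"pics/{f}.png"));print(f,cv2.boundingRect(c),cv2.contourArea(c),cv2.boxPoints(cv2.minAreaRect(c)).round(1).tolist())
y=.113;u=np.array([np.cos(y),np.sin(y),0]);v=np.array([-u[1],u[0],0]);o=np.array([.549,-.2495,.093])
for a,h in((0,0),(.16,.0035)):
    X=np.cos(a)*u-np.sin(a)*np.array([0,0,1]);Z=np.sin(a)*u+np.cos(a)*np.array([0,0,1])
    print(a,[proj("scene",o+[0,0,h]+sx*.033*X+sy*.09*v+.016*Z).round(1).tolist() for sx in(-1,1) for sy in(-1,1)])
E
```

```text
time: 11.0
eef_pos: [0.4266, -0.2638, 0.033]
tcp_rot: [-0.057, 0.998, -0.0, -0.002]
contact_force: [-7.7, -2.4, 3.2]
opening: 0.288
scene0 (180, 201, 59, 39) 892.5 [[178.5, 227.5], [230.60000610351562, 197.0], [241.5, 215.60000610351562], [189.39999389648438, 246.10000610351562]]
s4 (180, 198, 59, 42) 1012.0 [[175.0, 220.0], [229.39999389648438, 192.8000030517578], [242.1999969482422, 218.39999389648438], [187.8000030517578, 245.60000610351562]]
0 [[184.6, 226.7], [223.7, 199.6], [198.9, 236.3], [238.0, 207.9]]
0.16 [[184.9, 225.1], [224.2, 198.0], [199.4, 237.1], [238.4, 208.6]]
```

```bash
python3 -m inch '[[-1,[0.4,0,0.12],0],[-1,[0.8,0,0.18],0],[-1,[1.2,0,0.2],0],[-1,[1.6,0,0.2],0],[-1,[2.5,0,0.1],0],[-1,[4,0,0],0],[-1,[5,0,0],0],[-1,[5,0,0],0]]'
python3 - <<'E'
from h import *
print(status.get_state()["wrist_torque"])
t=cams.read_camera("top");s=cams.read_camera("scene");cv2.imwrite("pics/s5.png",s)
a=cv2.resize(t[170:235,295:395],None,fx=4,fy=4,interpolation=2);b=cv2.resize(s[180:245,165:265],None,fx=4,fy=4,interpolation=2)
cv2.imwrite("pics/p4.png",np.vstack([a,b]))
E
```

```text
time: 11.85
eef_pos: [0.3767, -0.2684, 0.0326]
tcp_rot: [-0.056, 0.998, 0.0, -0.0]
contact_force: [-0.5, 0.4, -0.4]
opening: 0.283
[-0.0312086   0.06343712 -0.00467527]
```

View pics/p4.png

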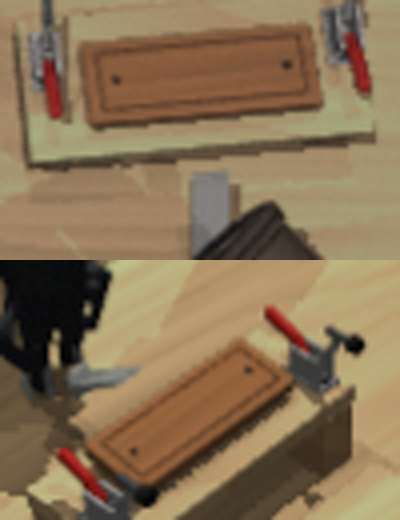

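The plaque now rests popped up, with its near edge raised and the bar clear of it. Next I'll lay the bar flat just in front of the jig.

```bash
python3 -m inch '[[-1,[1.5,0,0],0],[-1,[1.5,0,0.5],0],[-1,[1.5,0,1.0],0],[-1,[1.5,0,1.5],0],[-1,[1.5,0,2.0],0],[-1,[1.5,0,2.4],0],[-1,[1.5,0,2.75],0],[-1,[1.5,0,2.85],0],[-1,[1.5,0,2.85],0]]' 20
python3 -c "
from h import *
goto((.4426,-.0046,.01),1.714);print(status.get_state()['wrist_torque'])"
```

```text
time: 12.85
eef_pos: [0.372, -0.2748, 0.0112]
tcp_rot: [-0.054, 0.999, -0.005, 0.009]
contact_force: [14.6, 9.1, 22.8]
opening: 0.289
t 12.85 pos [ 0.372  -0.2748  0.0112] yawy 1.678 tilt [-0.017 -0.01  -1.   ] F [14.6  9.1 22.8] open 0.289 q6 -2.55 -> shift [-9.930e+00  2.611e+01  1.000e-02] twist -0.036
[ 1.48628452 -1.77420835 -0.29455217]
```

```bash
python3 -m inch '[[-1,[-0.5,0,-0.5],0],[-1,[-1,0,-0.9],0],[-1,[-1,0,-0.9],0]]' 20
python3 - <<'E'
from h import *
goto((.4426,-.0046,.01),1.714);print(status.get_state()['wrist_torque'],status.get_state()['qpos'].round(2))
t=cams.read_camera("top");s=cams.read_camera("scene")
a=cv2.resize(t[190:255,295:395],None,fx=4,fy=4,interpolation=2);b=cv2.resize(s[170:235,155:255],None,fx=4,fy=4,interpolation=2)
cv2.imwrite("pics/p5.png",np.vstack([a,b]))
E
```

```text
time: 13.15
eef_pos: [0.3735, -0.269, 0.0133]
tcp_rot: [-0.057, 0.998, 0.0, -0.0]
contact_force: [-0.1, 0.2, -1.5]
opening: 0.286
t 13.15 pos [ 0.3735 -0.269   0.0133] yawy 1.685 tilt [ 0.  0. -1.] F [-0.1  0.2 -1.5] open 0.286 q6 -2.53 -> shift [-9.87 25.49  0.33] twist -0.029
[-0.01935725  0.01315681 -0.03102371] [-0.85  0.12  2.22 -0.    0.8  -2.53]
```

View pics/p5.png

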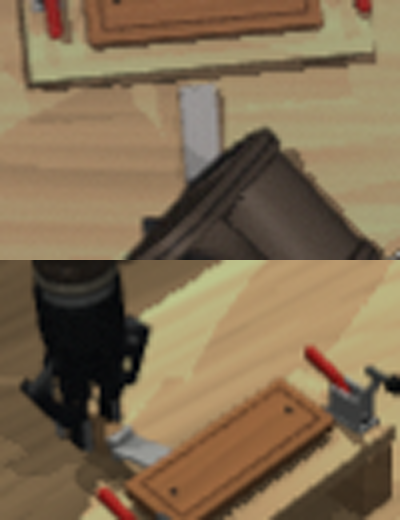

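```bash
python3 -m inch '[[-1,[-0.2,0,0.4],0],[-1,[-0.4,0,0.7],0],[-1,[-0.4,0,0.95],0],[-1,[-0.4,0,0.95],0]]' 20
```

```text
time: 13.65
eef_pos: [0.3776, -0.2682, 0.0045]
tcp_rot: [-0.055, 0.998, 0.002, -0.0]
contact_force: [2.3, 3.5, 9.8]
opening: 0.29
```

```bash
python3 -m inch '[[-0.3,[0,0,-0.05],0],[0,[0,0,-0.1],0],[0,[0,0,-0.1],0],[0,[0,0,-0.1],0],[0.3,[0,0,-4],0],[0.9,[0,0,-8],0],[1,[0,0,-13],0],[1,[0,0,-18],0],[1,[0,0,-18],0],[1,[0,0,-18],0]]' 40
python3 - <<'E'
from h import *
goto((.549,-.2495,.19),.113)
s=cams.read_camera("scene");t=cams.read_camera("top");cv2.imwrite("pics/t6.png",t);cv2.imwrite("pics/s6.png",s)
hsv=cv2.cvtColor(t,cv2.COLOR_BGR2HSV).astype(int)
mb=((hsv[...,1]<45)&(hsv[...,2]>90)).astype(np.uint8);k=np.zeros_like(mb);k[205:250,330:360]=mb[205:250,330:360]
for c in cv2.findContours(k,0,1)[0]:
    if cv2.contourArea(c)>8: r=cv2.boxPoints(cv2.minAreaRect(c));b=np.array([onz("top",p,.0145) for p in r]);print(r.round(1).tolist(),b[:,:2].round(4).tolist())
E
```

```text
time: 14.65
eef_pos: [0.3779, -0.2695, 0.1855]
tcp_rot: [-0.057, 0.998, -0.001, 0.001]
contact_force: [-0.3, 0.4, -1.4]
opening: 0.997
t 14.65 pos [ 0.3779 -0.2695  0.1855] yawy 1.684 tilt [-0.002 -0.003 -1.   ] F [-0.3  0.4 -1.4] open 0.997 q6 -2.52 -> shift [-17.23   0.05  -0.42] twist -1.571
[[336.6000061035156, 210.1999969482422], [345.3999938964844, 208.89999389648438], [349.0, 234.0], [340.20001220703125, 235.3000030517578]] [[0.4906, -0.2404], [0.4953, -0.2694], [0.4134, -0.2804], [0.4087, -0.2516]]
```

```bash
python3 - <<'E'
from h import *
for f in("top0","t6"):
    im=cv2.imread(f"pics/{f}.png");hsv=cv2.cvtColor(im,cv2.COLOR_BGR2HSV).astype(int)
    m=((hsv[...,0]<17)&(hsv[...,1]>105)).astype(np.uint8);k=np.zeros_like(m);k[170:206,312:378]=m[170:206,312:378]
    c=max(cv2.findContours(k,0,1)[0],key=cv2.contourArea);r=cv2.minAreaRect(c);bx=cv2.boxPoints(r)
    z=.109 if f=="top0" else .1125
    print(f,np.array(r[0]).round(1),np.array(r[1]).round(1),onz("top",r[0],z).round(4),[onz("top",p,z)[:2].round(4).tolist() for p in bx])
def rackpts(im):
    hsv=cv2.cvtColor(im,cv2.COLOR_BGR2HSV).astype(int)
    m=((hsv[...,0]<15)&(hsv[...,1]>115)).astype(np.uint8);k=np.zeros_like(m);k[155:219,158:190]=m[155:219,158:190]
    k=cv2.morphologyEx(cv2.resize(k*255,None,fx=4,fy=4)//128,cv2.MORPH_OPEN,np.ones((5,5)))
    c=max(cv2.findContours(k,0,1)[0],key=cv2.contourArea);return (cv2.boxPoints(cv2.minAreaRect(c))+.5)/4-.5
p=rackpts(cv2.imread("pics/top0.png"));print("rack rect",p.round(1).tolist())
a=-.22
for _ in range(4):
    uz=np.array([-np.cos(a)*np.sin(.27),-np.sin(a)*np.sin(.27),np.cos(.27)]);pc=onz("top",p.mean(0),.05+.09*np.sin(.27)+.016*np.cos(.27))
    B=np.array([onplane("top",q,pc,uz) for q in p]);e=[B[1]-B[0],B[2]-B[1]];l=max(e,key=np.linalg.norm);l=l*np.sign(l[0]);a=np.arctan2(l[1],l[0])
print(pc,a,[np.linalg.norm(q) for q in e])
def z2(x,y): return (135+(x+.5)/3-.5,130+(y+.5)/3-.5)
# deck far edge corners (x=.24): zoom (67,20),(200,47)
h=.05+.24*np.sin(.27);D=[onz("top",z2(67,20),h),onz("top",z2(200,47),h)];print("deck far",D,"mid",np.mean(D,0),np.linalg.norm(D[0]-D[1]),"yaw",np.arctan2(*(D[0]-D[1])[[1,0]])-np.pi/2)
E
```

```text
top0 [344.5 189. ] [21.7 58.6] [ 0.549  -0.2495  0.109 ] [[0.5728, -0.1565], [0.5927, -0.337], [0.5253, -0.3417], [0.5055, -0.1627]]
t6 [344.8 188.4] [21.5 59.1] [ 0.5503 -0.2498  0.1125] [[0.5737, -0.1562], [0.5938, -0.3379], [0.527, -0.3426], [0.5071, -0.1624]]
rack rect [[158.3000030517578, 213.60000610351562], [168.8000030517578, 157.60000610351562], [189.5, 161.5], [179.0, 217.5]]
[0.54614032 0.2853073  0.08942616] -0.20820197159823642 [np.float64(0.18396923743587845), np.float64(0.06714474618880253)]
deck far [array([0.70581982, 0.34191732, 0.11401554]), array([0.6787553 , 0.1994403 , 0.11401554])] mid [0.69228756 0.27067881 0.11401554] 0.14502478579909553 yaw -0.18772058303875072
```

```bash
python3 -m inch '[[1,[-4,0,0],0.15],[1,[-8,0,0],0.3],[1,[-12,0,0],0.45],[1,[-16,0,0],0.6],[1,[-17.2,0,0],0.75],[1,[-17.2,0,0],0.9],[1,[-17.2,0,0],1.05],[1,[-17.2,0,0],1.2],[1,[-17.2,0,0],1.35],[1,[-17.2,0,0],1.5],[1,[-17.2,0,0],1.571],[1,[-17.2,0,4],1.571],[1,[-17.2,0,4],1.571],[1,[-17.2,0,4],1.571]]'
python3 -c "
from h import *
goto((.549,-.2495,.084),.113)"
```

```text
time: 16.15
eef_pos: [0.5466, -0.2483, 0.141]
tcp_rot: [0.666, 0.746, -0.0, -0.003]
contact_force: [-0.2, -0.1, -0.2]
opening: 0.996
t 16.15 pos [ 0.5466 -0.2483  0.141 ] yawy 0.113 tilt [ 0.004 -0.005 -1.   ] F [-0.2 -0.1 -0.2] open 0.996 q6 -0.71 -> shift [-0.17  0.26  5.69] twist 0.0
```

```bash
python3 -m inch '[[1,[-0.1,0.2,0],0],[1,[-0.1,0.2,2],0],[1,[-0.1,0.2,3.5],0],[1,[-0.1,0.2,4.2],0],[1,[-0.1,0.2,4.2],0]]'
python3 -c "
from h import *
goto((.549,-.2495,.084),.113)"
```

```text
time: 16.65
eef_pos: [0.5496, -0.2497, 0.1007]
tcp_rot: [0.666, 0.746, -0.0, -0.001]
contact_force: [0.2, -0.7, -0.6]
opening: 1.002
t 16.65 pos [ 0.5496 -0.2497  0.1007] yawy 0.113 tilt [ 0.002 -0.002 -1.   ] F [ 0.2 -0.7 -0.6] open 1.002 q6 -0.71 -> shift [ 0.02 -0.06  1.67] twist 0.0
```

```bash
python3 -m inch '[[1,[0,0,0.5],0],[1,[0,0,1.0],0],[1,[0,0,1.0],0]]';  python3 -m inch '[[1,[0,0,0.4],0],[1,[0,0,0.4],0]]'
```

```text
time: 16.95
eef_pos: [0.55, -0.25, 0.0914]
tcp_rot: [0.666, 0.746, -0.0, -0.0]
contact_force: [0.1, -0.3, 0.4]
opening: 0.996
time: 17.15
eef_pos: [0.5501, -0.25, 0.0875]
tcp_rot: [0.666, 0.746, -0.0, -0.0]
contact_force: [0.6, -0.1, 0.4]
opening: 1.002
```

```bash
python3 -m inch '[[1,[0,0,0.2],0],[0.6,[0,0,0.2],0],[0.3,[0,0,0.2],0],[0.3,[0,0,0.2],0],[-1,[0,0,0.2],0],[-1,[0,0,0.2],0],[-1,[0,0,0.2],0]]' 35
```

```text
time: 17.85
eef_pos: [0.5509, -0.2504, 0.0865]
tcp_rot: [0.666, 0.746, 0.0, 0.001]
contact_force: [1.0, 0.6, 3.2]
opening: 0.768
```

```bash
python3 -m inch '[[-1,[0,0,-0.5],0],[-1,[0,0,-1.5],0],[-1,[0,0,-4],0],[-1,[0,0,-8],0],[-1,[0,0,-12],0],[-1,[0,0,-12],0],[-1,[0,0,-12],0]]' 40
python3 - <<'E'
from h import *
goto((.555,.283,.2),-.205+np.pi/2)
t=cams.read_camera("top");s=cams.read_camera("scene");cv2.imwrite("pics/s7.png",s)
a=cv2.resize(t[150:225,290:400],None,fx=4,fy=4,interpolation=2);b=cv2.resize(s[150:240,165:275],None,fx=4,fy=4,interpolation=2)
cv2.imwrite("pics/p7.png",np.vstack([a,b]))
E
```

```text
time: 18.55
eef_pos: [0.5504, -0.2504, 0.2073]
tcp_rot: [0.666, 0.746, -0.0, 0.001]
contact_force: [-0.3, 1.6, -2.3]
opening: 0.769
t 18.55 pos [ 0.5504 -0.2504  0.2073] yawy 0.113 tilt [-0.001  0.001 -1.   ] F [-0.3  1.6 -2.3] open 0.769 q6 -0.71 -> shift [52.94  6.48  0.66] twist -1.253
```

View pics/p7.png

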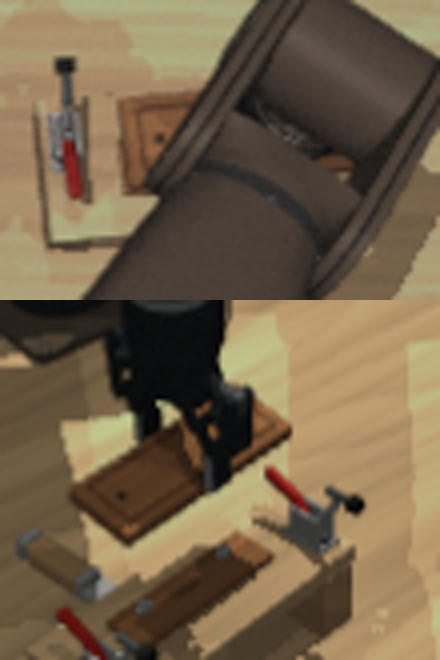

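The picture shows the plaque held level and centred above the jig. The bar lies flat below it at left, around (60,560). Next I'll carry it to the rack.

```bash
python3 -m inch '[[-1,[4,0.5,0],-0.1],[-1,[8,1,0],-0.2],[-1,[12,1.5,0],-0.3],[-1,[16,2,0],-0.4],[-1,[20,2.5,0],-0.5],[-1,[24,3,0],-0.6],[-1,[28,3.5,0],-0.7],[-1,[32,4,0],-0.8],[-1,[36,4.5,0],-0.9],[-1,[40,5,0],-1],[-1,[44,5.5,0],-1.1],[-1,[48,6,0],-1.2],[-1,[52.8,6.2,0],-1.253],[-1,[53,6.2,0],-1.253],[-1,[53,6.2,0],-1.253]]'
python3 - <<'E'
from h import *
goto((.5516,.2841,.125),-.205+np.pi/2)
E
```

```text
time: 20.15
eef_pos: [0.5506, 0.2841, 0.2032]
tcp_rot: [0.101, 0.995, -0.001, -0.002]
contact_force: [0.4, -0.3, -1.3]
opening: 0.768
t 20.15 pos [0.5506 0.2841 0.2032] yawy 1.368 tilt [ 0.004 -0.003 -1.   ] F [ 0.4 -0.3 -1.3] open 0.768 q6 -1.06 -> shift [-0.13  0.05  7.82] twist 0.002
```

```bash
python3 -m inch '[[-1,[-0.1,0,3],0],[-1,[-0.1,0,5.5],0],[-1,[-0.1,0,7.5],0],[-1,[-0.1,0,8.5],0],[-1,[-0.1,0,8.5],0]]' 25; python3 -m inch '[[-1,[0,0,0.3],0],[-1,[0,0,0.6],0],[-1,[0,0,0.9],0],[-1,[0,0,1.2],0],[-1,[0,0,1.2],0]]' 20
python3 - <<'E'
from h import *
goto((.5516,.2841,.081),-.205+np.pi/2)
t=cams.read_camera("top");s=cams.read_camera("scene")
a=cv2.resize(t[140:230,140:230],None,fx=4,fy=4,interpolation=2);b=cv2.resize(s[120:210,270:380],None,fx=4,fy=4,interpolation=2)
b=b[:,:440];cv2.imwrite("pics/p8.png",np.hstack([a,b]))
E
```

```text
time: 20.65
eef_pos: [0.5518, 0.2815, 0.1182]
tcp_rot: [0.103, 0.995, -0.001, -0.002]
contact_force: [0.4, -0.3, -2.3]
opening: 0.768
time: 21.15
eef_pos: [0.553, 0.2833, 0.1087]
tcp_rot: [0.102, 0.995, -0.0, -0.0]
contact_force: [-0.9, 0.3, -1.9]
opening: 0.768
t 21.15 pos [0.553  0.2833 0.1087] yawy 1.366 tilt [ 0. -0. -1.] F [-0.9  0.3 -1.9] open 0.768 q6 -1.06 -> shift [0.15 0.05 2.77] twist 0.0
```

View pics/p8.png

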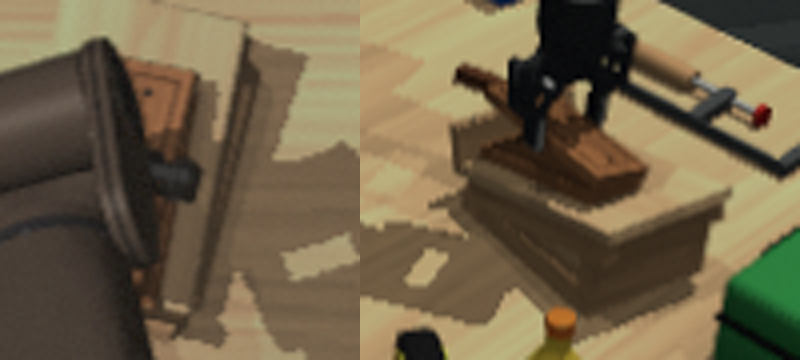

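The plaque is level over the rack. Its far end is just above the lower plaque's upper end (scene crop (600,185)), with the edges in line. I'll keep lowering.

```bash
python3 -m inch '[[-1,[0,0,0.3],0],[-1,[0,0,0.6],0],[-1,[0,0,0.9],0],[-1,[0,0,1.2],0],[-1,[0,0,1.2],0]]' 20;python3 -m inch '[[-1,[0,0,0.3],0],[-1,[0,0,0.6],0],[-1,[0,0,0.9],0],[-1,[0,0,0.9],0]]' 20
```

```text
time: 21.75
eef_pos: [0.5529, 0.2835, 0.0968]
tcp_rot: [0.102, 0.995, 0.0, -0.0]
contact_force: [-3.6, 0.7, 2.4]
opening: 0.768
time: 22.15
eef_pos: [0.553, 0.2832, 0.0873]
tcp_rot: [0.102, 0.995, -0.0, -0.0]
contact_force: [-3.3, 0.5, 1.7]
opening: 0.766
```

```bash
python3 -m inch '[[-1,[0,0,0.2],0],[-1,[0,0,0.4],0],[-1,[0,0,0.4],0]]' 20;python3 -m inch '[[-1,[0,0,0.2],0],[-1,[0,0,0.4],0],[-1,[0,0,0.4],0]]' 20
```

```text
time: 22.45
eef_pos: [0.5531, 0.2833, 0.0864]
tcp_rot: [0.102, 0.995, -0.0, -0.001]
contact_force: [-9.7, -2.7, 13.8]
opening: 0.769
time: 22.75
eef_pos: [0.5539, 0.283, 0.0846]
tcp_rot: [0.102, 0.995, -0.0, -0.0]
contact_force: [-12.6, -5.1, 20.9]
opening: 0.768
```

```bash
python3 - <<'E'
from h import *
s=cams.read_camera("scene");t=cams.read_camera("top")
a=cv2.resize(t[140:230,140:230],None,fx=4,fy=4,interpolation=2);b=cv2.resize(s[120:210,270:380],None,fx=4,fy=4,interpolation=2)
cv2.imwrite("pics/p9.png",np.hstack([a,b]))
E
```

```text
(no output)
```

View pics/p9.png

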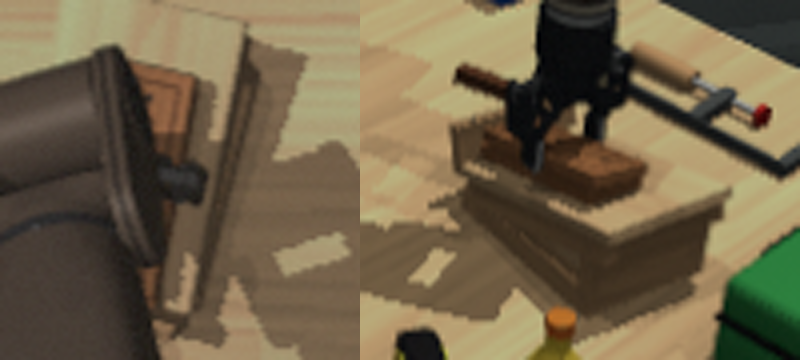

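The plaque now lies flat on the lower one, but is pressed with about 20 N. I'll ease off, then slide it down the slope to the backstop while watching the force.

```bash
python3 -m inch '[[-1,[0,0,-0.3],0],[-1,[0,0,-0.55],0],[-1,[0.2,0,-0.5],0],[-1,[0.4,0,-0.45],0],[-1,[0.4,0,-0.45],0]]' 30;python3 -m inch '[[-1,[0.2,0,0.05],0],[-1,[0.4,0,0.1],0],[-1,[0.4,0,0.1],0]]' 30
```

```text
time: 23.35
eef_pos: [0.5496, 0.2842, 0.0841]
tcp_rot: [0.102, 0.995, 0.0, 0.001]
contact_force: [1.6, 0.3, 1.3]
opening: 0.772
time: 23.65
eef_pos: [0.5448, 0.285, 0.0831]
tcp_rot: [0.102, 0.995, -0.0, -0.0]
contact_force: [1.2, 0.2, 1.1]
opening: 0.766
```

```bash
for i in 1; do python3 -m inch '[[-1,[0.15,0,0.04],0],[-1,[0.3,0,0.08],0],[-1,[0.3,0,0.08],0]]' 30; done; python3 -m inch '[[-1,[0.15,0,0.04],0],[-1,[0.3,0,0.08],0],[-1,[0.3,0,0.08],0]]' 30
```

```text
time: 23.95
eef_pos: [0.5419, 0.2855, 0.0824]
tcp_rot: [0.102, 0.995, -0.0, -0.0]
contact_force: [-0.8, 0.7, 0.5]
opening: 0.767
time: 24.25
eef_pos: [0.541, 0.2858, 0.0823]
tcp_rot: [0.102, 0.995, 0.0, 0.002]
contact_force: [5.1, -1.3, -1.4]
opening: 0.769
```

```bash
python3 -m inch '[[-1,[0.1,0,0.1],0],[-1,[0.2,0,0.15],0],[-1,[0.2,0,0.15],0]]' 30; python3 -m inch '[[0.6,[0,0,0],0],[0.8,[-0.1,0,0],0],[1,[-0.2,0,0],0],[1,[-0.2,0,0],0],[1,[-0.2,0,0],0],[1,[-0.2,0,-3],0],[1,[-0.2,0,-8],0],[1,[-0.2,0,-13],0],[1,[-0.2,0,-18],0],[1,[-0.2,0,-18],0]]'
python3 -c "
from h import *
goto((.45,.0,.26),1.3)"
```

```text
time: 24.55
eef_pos: [0.5411, 0.2858, 0.0822]
tcp_rot: [0.102, 0.995, 0.0, 0.004]
contact_force: [8.1, -4.4, 1.8]
opening: 0.762
time: 25.55
eef_pos: [0.5432, 0.2877, 0.2709]
tcp_rot: [0.102, 0.995, 0.004, 0.008]
contact_force: [0.6, -0.5, 0.5]
opening: 0.997
t 25.55 pos [0.5432 0.2877 0.2709] yawy 1.366 tilt [-0.015  0.009 -1.   ] F [ 0.6 -0.5  0.5] open 0.997 q6 -1.04 -> shift [  3.3  -30.07   0.78] twist 0.066
```

Next I'll move the arm aside and check.

```bash
python3 -m inch '[[1,[0,-5,0],0],[1,[0,-10,0],0],[1,[0,-15,0],0],[1,[0,-20,0],0],[1,[0,-25,0],0],[1,[0,-28,0],0],[1,[0,-28,0],0]]'
python3 - <<'E'
from h import *
s=cams.read_camera("scene");t=cams.read_camera("top");cv2.imwrite("pics/t10.png",t);cv2.imwrite("pics/s10.png",s)
a=cv2.resize(t[140:230,140:230],None,fx=4,fy=4,interpolation=2);b=cv2.resize(s[130:220,270:380],None,fx=4,fy=4,interpolation=2)
cv2.imwrite("pics/p10.png",np.hstack([a,b]))
E
```

```text
time: 26.25
eef_pos: [0.4816, 0.0091, 0.2598]
tcp_rot: [0.105, 0.995, -0.0, -0.0]
contact_force: [-0.1, 0.6, -0.1]
opening: 0.998
```

View pics/p10.png

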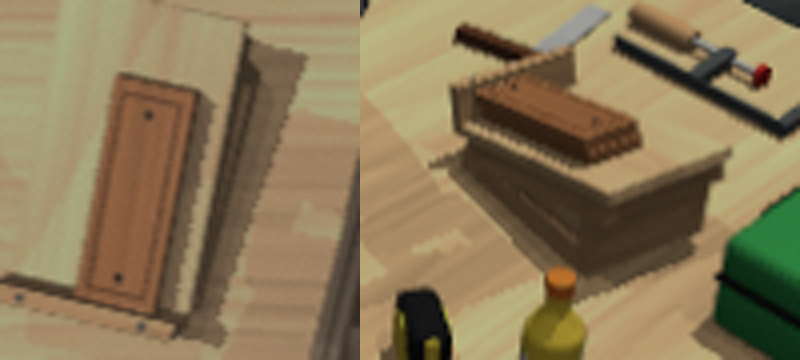

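The plaque lies on the lower one, flush and in line, with its end at the backstop (top crop (78,297)–(153,315)). One numeric check remains, including the bar.

```bash
python3 - <<'E'
from h import *
T=lambda x,y:(140+(x+.5)/4-.5,140+(y+.5)/4-.5)
z2=lambda x,y:(135+(x+.5)/3-.5,130+(y+.5)/3-.5)
a=-.205;ux=np.array([np.cos(a)*np.cos(.27),np.sin(a)*np.cos(.27),np.sin(.27)]);uz=np.array([-np.cos(a)*np.sin(.27),-np.sin(a)*np.sin(.27),np.cos(.27)]);uy=np.cross(uz,ux)
pc=np.array([.547,.2847,.0894]);o=pc-.09*ux-.016*uz
for n,z,pts in(("new",.032,[T(120,73),T(198,90),T(153,315),T(78,297)]),("old lower",.016,[z2(106,85),z2(163,95),z2(132,262),z2(75,247)]),):
    B=np.array([onplane("top",p,o+z*uz,uz)-o for p in pts]);X=B@ux;Y=B@uy;print(n,"x",X.round(4),"y",Y.round(4),"c",X.mean().round(4),Y.mean().round(4))
for q in [T(78,293),T(153,312)]: print("backstop edge z.042 x",(onplane("top",q,o+.042*uz,uz)-o)@ux)
t=cv2.imread("pics/t10.png");h=cv2.cvtColor(t,cv2.COLOR_BGR2HSV).astype(int)
mb=((h[...,1]<45)&(h[...,2]>90)).astype(np.uint8);k=np.zeros_like(mb);k[205:250,330:360]=mb[205:250,330:360]
for c in cv2.findContours(k,0,1)[0]:
    if cv2.contourArea(c)>8: print([onz("top",p,.0145)[:2].round(4).tolist() for p in cv2.boxPoints(cv2.minAreaRect(c))])
s=cv2.imread("pics/s10.png");cv2.imwrite("pics/p11.png",cv2.resize(s[170:235,150:250],None,fx=6,fy=6,interpolation=2))
E
```

```text
new x [ 0.1805  0.1809 -0.0015 -0.001 ] y [ 0.0267 -0.036  -0.0345  0.0273] c 0.0897 -0.0041
old lower x [ 0.1785  0.1813 -0.0008  0.0011] y [ 0.0302 -0.0313 -0.0323  0.0313] c 0.09 -0.0005
backstop edge z.042 x 0.004784101728237888
backstop edge z.042 x 0.0035646611369126863
[[0.4906, -0.2404], [0.4953, -0.2694], [0.4134, -0.2804], [0.4087, -0.2516]]
```

View pics/p11.png

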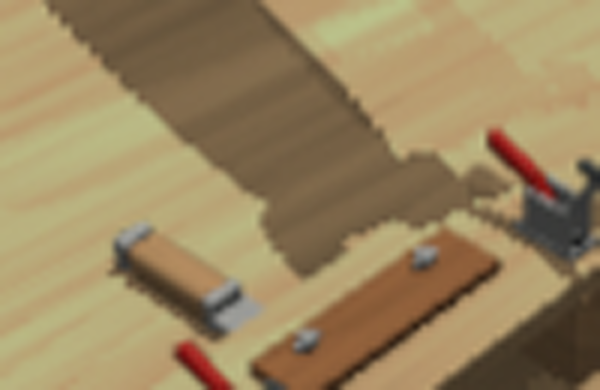

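The bar lies flat on the bench in front of the jig (handle (125,240) to (235,300)), and the pins stand empty. The plaque's centre measures x ≈ 89.7 mm, and its edges are about 4 mm from the lower plaque's. All of this is within tolerance, so I'm handing in.

```bash
python3 -c "
from plant import ctrl
print(ctrl.sign_off())"
```

```text
the job is handed in; nothing more can be done
None
```

The plaque is on the rack and the job is handed in at about 26.5 s of the 58 s allowed; no verdict was reported. I levered the plaque off its pins with the bar over the board's edge and laid the bar flat in front of the jig. I then lowered the plaque, still gripped, onto the lower one and slid it against the backstop until contact was felt.

**Last checks:**
- **Plaque on the rack:** its centre measured about 89.7 mm up the slope from the backstop (90 is ideal). Its edges were about 4 mm sideways of where I measured the lower plaque at the start (limit 10 mm). By eye it lies flat and flush.
- **Bar:** flat on the bench in the pictures.
- **Pins:** standing empty.

**What failed or disagreed:**
- The first grasp of the bar closed above the handle. The fingertips were level with the reported TCP rather than 19 mm ahead of it, so I grasped again lower.
- The first try at pressing the bar flat jammed at about 28 N; a second try nearer the jig worked.
- Readings of the rack's yaw ranged from -0.19 to -0.26 rad. I used -0.205 rad, the plaque's own edges.
- I did not measure the plaque's pop height. I judged it from the pictures and from the lever angle.
- I viewed 16 pictures, well over the 10 budgeted.

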